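# Level the weighing plate in the moisture tester's drawer and hold the foot

### The arm

A 6-joint arm with a two-finger parallel gripper is mounted at the origin on the work surface. World frame = base frame: x ahead of the robot, y to its left, z up, the work surface at z = 0. Lengths are in m, angles in rad, forces in N, time in s.
With the tool pointing down it reaches from about 0.425 to 0.95 m from the base axis. Payload 3.5 kg.
Tool frame: the origin (TCP) lies between the finger pads; the fingertips stand 14 mm ahead of it and the grasp point (between the pads) lies 5 mm behind it (ctrl.tip_extent is the distance from the TCP to the fingertips, in m); x points along the fingers, z is the direction in which the jaws open and shut, and the axes are right-handed (so a half turn about x gives the same grasp; the last joint's range is limited). The gripper opens to 85 mm and grips with 20 to 120 N. Pads are 22 mm wide; open, the fingers measure 114 mm over their backs; the gripper's body (76 mm by 85 mm) begins 54 mm behind the grasp point. The pads swing forward as they close: fully open they stand 13 mm farther back than shut.
Start: joints at [1.176, 0.286, 1.577, -0, 1.279, -0.15], TCP at [0.164, 0.655, 0.245] pointing down, gripper open.
Joint ranges: [-2.77, 2.77], [-0.9, 2.22], [0.21, 2.48], [-1.53, 4.67], [0.24, 2.81], [-2.84, 2.84]. Speed limits (rad/s): [2.79, 2.79, 3.14, 3.14, 3.14, 3.14].

### API

Orientations are given as a unit quaternion [x, y, z, w].
In Python, from plant import ctrl gives the robot as it stands.
- The arm moves only by the tool move_arm, never from a script. Its argument "commands" is one flat list of numbers, 4 for each row, row after row: the shift along the tool's x, y, z in units of 25 mm (1.0 is 25 mm), then the turn about the tool's x in units of 5 degrees (1.0 is 5 degrees). A call has 1 to 20 rows; each row shifts and turns the commanded pose from where the row before left it, along the tool's axes as they then stand; what a row does not reach is not made up. A row lasts 1/8 s, in which the tool goes at most 62.5 mm and 10.7 degrees, less where a joint would pass 70% of its speed; a pose out of reach is approached as far as the arm can. A call is refused whole if a number of a shift passes 1 or a number of a turn 1, either way. A call with a gripper value outside its range is refused whole. "jaw" is the finger opening in mm, from 0 to 85.4, set as the call begins (left out, the last holds). The fingers move at their own pace and stop on an object; "force" is the grip in N (left out, the last holds). Time passes only in rows, so rows that do not move let the fingers close. It gives the time, the measured TCP pose, the force and the opening at its end, in the units of the state.
- ctrl.get_state(): the state, without advancing time (a new reading comes with each control period).
- ctrl.read_camera(name): name is "scene" or "top" or "wrist"; returns the picture (420x560x3 uint8, red, green, blue); there is no depth.
- ctrl.get_calibration(name): a dict with "camera_matrix" (3x3 intrinsics, pixels), "camera_from_world" (4x4, takes a point from world to camera coordinates); the wrist camera has in their place "mount" (4x4, takes a point from camera to tool coordinates, whose origin is the TCP and whose axes are the tool frame's). Camera axes: x right, y down, z forward; pixel columns grow to the right and rows downward; lengths in m; the calibration is good to about 2 mm. A picture is of the moment at which its call begins: read the wrist's pose just before it. get_calibration takes no time and is no camera call.
- ctrl.sign_off(): hands the job in, once; it reports no verdict.
The state is a dict: "time": time; "qpos": joint angles; "dq": joint speeds; "joint_efforts": joint torques, N m; "eef_pos": TCP position; "tcp_rot": TCP orientation; "contact_force": force on the tool from outside, world axes, zero at the start; "wrist_torque": the same for the moment, N m; "opening": opening from 0.0 (shut) to 1.0 (fully open).
Only numpy, scipy, OpenCV 4.12 (cv2) and the standard library are available. Lean on these libraries where they do the work, as an engineer would, in place of code of your own. Each camera call takes 0.05 s, during which the arm holds its last target.

### The job

Pull the moisture tester's weighing drawer all the way out by its handle. Then take the black knurled knob of the levelling foot in the drawer, press it firmly down so that it takes hold of the foot screw, and turn it, still pressed, until the bubble in the vial beside it stands centred between the two black lines. Finish there, still holding the knob pressed fully down with the bubble centred so that I can tighten the lock ring under it, and leave the cup, the dish and the tamping dowel where they stand.

Things in the scene. Friction and masses are not known exactly. Their poses are not given: they have to be found in the camera images.
- tester_edge (a point): Moisture tester, fixed: green cabinet 280 mm deep, 340 wide, 112 high with flat steel top; on its rear half a housing with meter, hopper ring and side crank, up to 246 mm high, begins 160 mm behind this point. Point: middle of the front edge of the cabinet's top, 112 mm up. Axes (the tester's): x from the drawer front to the back, y left for one looking along x, z up. The drawer opens along -x.
- drawer_handle (a point): Middle of the drawer's brass bar handle: bar 11 mm thick, 110 mm long along the tester's y, 86 mm above the counter, its axis 35 mm off the drawer front. The front is 324 mm wide, 14 mm thick, 11 to 103 mm above the counter (cabinet top 112 mm), so the bar can be gripped from above, one finger before and one behind it. Axes as the tester's.
- drawer (a joint): How far the drawer is out, in m: 0 shut, 0.150 fully out at its stop. About 3 N of friction; it stays where it is left.
- knob_grip (a point): Middle of the black knurled levelling knob: upright, round, 38 mm across, 28 mm high, middle 80 mm above the counter when not pressed. On the drawer's centre line, 111 mm behind the handle bar, 62 mm behind the front's inner face. Drawer shut: it is under the cabinet top; fully out: 88 mm in front of that top's edge. z up; turns with the knob.
- knob_press (a joint): How far the knob is pressed down, in m: 0 free, about 0.004 fully down. Its spring resists with 2.5 N at first, 4.5 N at 4 mm, where it meets the screw's disc; a push of 9 to 20 N in all drives it by friction. Only then does turning it turn the screw (0.02 N m); not pressed it spins idly. Let go, it springs up and the screw stays as it is.
- knob: The black levelling knob itself, the part that is held, pressed and turned. Origin on its axis, level with the rear pivots of the plate (32 mm above the counter).
- screw: The steel foot screw under the knob, inside its bush. Turning it clockwise seen from above lifts the front of the weighing plate. Origin on its axis.
- bubble (a joint): Bubble position along the vial, in m: 0 centred, positive towards the tester's back, negative towards the handle, ends at +-0.024. Bubble 26 mm long, pale, in a yellow-green vial; two black lines 36 mm apart. It starts 10 to 24 mm towards the back; the pressed knob turned clockwise (from above) brings it 11 mm towards the handle per radian. It lags by up to 0.5 s.
- vial_mid (a point): Middle between the two lines on top of the vial, about 51 mm above the counter, 85 mm to the tester's +y side of the knob and 13 mm farther back. Vial and mount: 108 mm long (along the tester's x), 32 mm wide, top 54 mm high. A steel pan (86 mm across, top 44 mm high) lies 85 mm to the knob's other side, 30 mm farther back; plate 37 mm, drawer side walls 50 mm high.
- cup: Tin measuring cup with a handle, 72 mm across and 75 mm high, standing on the counter to the tester's +y side of the drawer. Origin under its centre. To be left alone.
- dish: Blue glazed sample dish, 116 mm across, 32 mm high, on the counter to the tester's -y side of the drawer. Origin under its centre. To be left alone.
- dowel: Turned ash tamping dowel standing on its 42 mm foot, 130 mm high, on the tester's -y side. Origin under its centre. To be left alone.

How it is judged:
By the outcome, as a careful person would: the job done as asked, in the order asked, and still so for the second after the job is handed in, while the arm keeps its last pose, push and grip.
It also fails if it takes over 51 s, if anything falls off the work surface, if the arm or the gripper's body presses on something with over 40 N, if the wrist force passes 120 N, or if a joint passes its speed limit or range.

## Working session

There is one attempt and no reset: what is moved stays moved. The work goes in short steps, Python scripts to look and compute and a tool call to move; the robot and the scene stay as the last step left them, time stands still between calls to the robot, and variables do not carry over. Pictures are saved under pics/ and viewed, and the job is handed in when it is done.

Besides the shell and the picture viewer there is one more tool, called after "Call:" in YAML: its name, and indented under it one key for each argument. move_arm: Moves the arm, as the interface text tells. Its arguments: {"type":"object","properties":{"commands":{"type":"array"},"jaw":{"type":"number"},"force":{"type":"number"}},"required":["commands"]}

```bash
mkdir -p pics; ls; cat > h.py <<'E'
import numpy as np, cv2
from plant import ctrl
from scipy.spatial.transform import Rotation as R
def snap(n,f):
    s=ctrl.get_state(); im=ctrl.read_camera(n); cv2.imwrite('pics/'+f,im[:,:,::-1]); return s,im
def cam(n,s=None):
    c=ctrl.get_calibration(n); K=np.array(c['camera_matrix'])
    if n!='wrist': return K,np.array(c['camera_from_world'])
    T=np.eye(4);T[:3,:3]=R.from_quat(s['tcp_rot']).as_matrix();T[:3,3]=s['eef_pos']
    return K,np.linalg.inv(T@np.array(c['mount']))
def proj(K,E,p):
    p=np.atleast_2d(p); q=(E[:3,:3]@p.T).T+E[:3,3]; u=(K@q.T).T; return u[:,:2]/u[:,2:]
def ray(K,E,px,z):
    C=-E[:3,:3].T@E[:3,3]; d=E[:3,:3].T@np.linalg.inv(K)@np.array([px[0],px[1],1.]); return C+d*(z-C[2])/d[2]
E
python3 - <<'E'
from h import *
for n in ['scene','top','wrist']:
    s,im=snap(n,n+'0.png'); K,E=cam(n,s); print(n,K.round(1).tolist(),(-E[:3,:3].T@E[:3,3]).round(3), E[2,:3].round(3))
print(s, R.from_quat(s['tcp_rot']).as_matrix().round(3))
E
```

```text
pics
scene [[478.0, 0.0, 284.3], [0.0, 478.0, 211.7], [0.0, 0.0, 1.0]] [ 0.932 -0.589  0.951] [-0.291  0.533 -0.795]
top [[411.7, 0.0, 283.9], [0.0, 411.7, 204.0], [0.0, 0.0, 1.0]] [ 0.433 -0.025  1.104] [ 0.187  0.023 -0.982]
wrist [[327.1, 0.0, 280.1], [0.0, 327.1, 209.7], [0.0, 0.0, 1.0]] [0.099 0.671 0.372] [ 0.251 -0.065 -0.966]
{'time': 0.1, 'qpos': array([ 1.17597638e+00,  2.87124232e-01,  1.57805089e+00,  3.64827031e-07,
        1.27859311e+00, -1.49980272e-01]), 'dq': array([ 0.00044963, -0.00395823, -0.00436764,  0.00094311,  0.00115084,
        0.00028352]), 'joint_efforts': array([ 1.41221120e-03, -4.07294905e+01, -2.93700171e+01, -1.24555654e-04,
        3.42780091e-03,  7.99931513e-06]), 'eef_pos': array([0.16335692, 0.65434685, 0.24404304]), 'tcp_rot': array([-0.43557799,  0.55798509,  0.43482319,  0.55664463]), 'contact_force': array([ 0.41210424,  0.66849947, -0.23154589]), 'wrist_torque': array([ 0.00736214,  0.00984482, -0.02655562]), 'opening': 0.9972640154035346} [[-0.001 -0.97   0.242]
 [-0.002  0.242  0.97 ]
 [-1.     0.    -0.002]]
```

View pics/scene0.png

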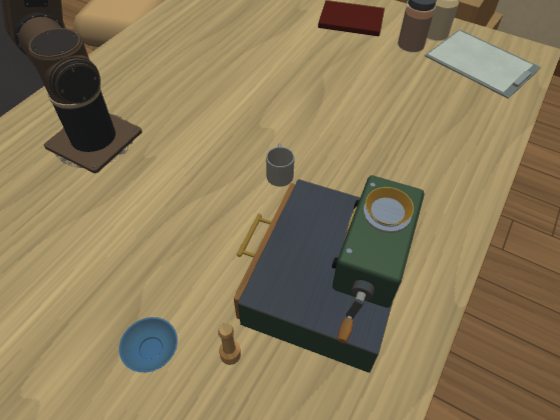

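View pics/top0.png

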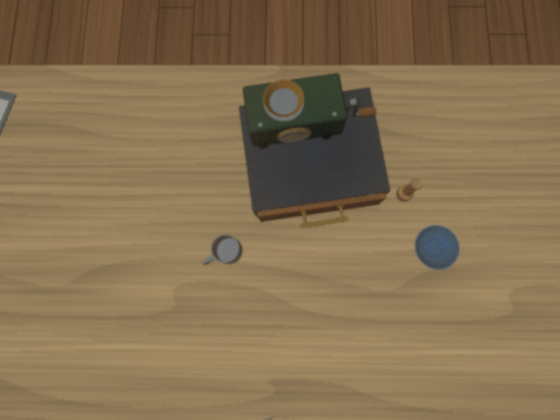

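View pics/wrist0.png

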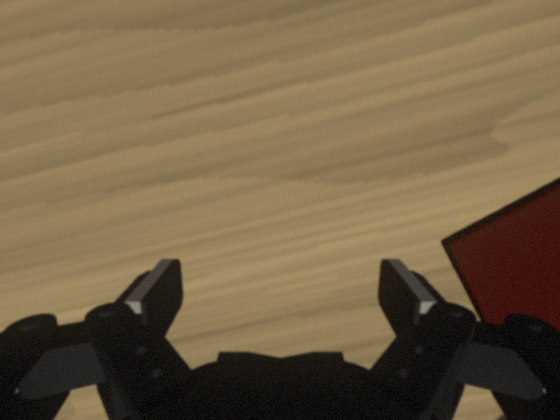

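The top view shows the tester at about (315,150), with its handle running from about (303,225) to (348,219). I'll enlarge that region.

```bash
python3 - <<'E'
import cv2
im=cv2.imread('pics/top0.png'); cv2.imwrite('pics/top0z.png',cv2.resize(im[170:290,195:395],None,fx=4,fy=4,interpolation=cv2.INTER_CUBIC))
im=cv2.imread('pics/scene0.png'); cv2.imwrite('pics/scene0z.png',cv2.resize(im[170:345,220:420],None,fx=3.4,fy=3.4,interpolation=cv2.INTER_CUBIC))
E
```

```text
(no output)
```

View pics/top0z.png

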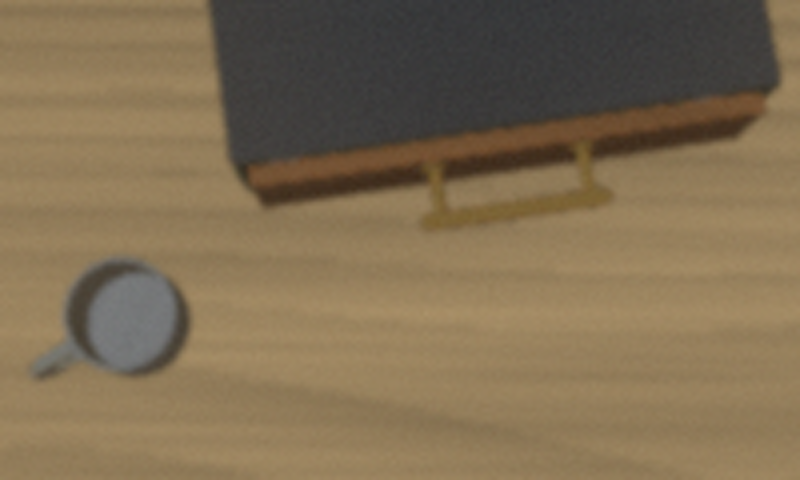

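View pics/scene0z.png

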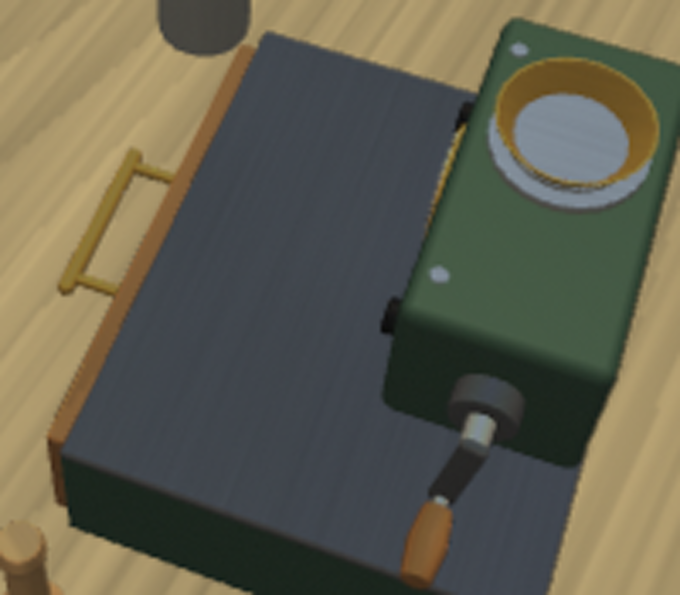

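In the zoomed views, the bar ends are at (422,222) and (610,194) from the top, and at (137,152) and (66,288) in the scene. The cabinet top front corners are at (232,158) and (778,88) in the top view, and at (264,35) and (66,452) in the scene.

```bash
python3 - <<'E'
from h import *
T=lambda x,y:(195+x/4-.4,170+y/4-.4); S=lambda x,y:(220+x/3.4-.35,170+y/3.4-.35)
Kt,Et=cam('top');Ks,Es=cam('scene')
def rep(n,K,E,a,b,z):
    A=ray(K,E,a,z);B=ray(K,E,b,z);d=A-B  # A = +y end
    yaw=np.arctan2(d[1],d[0])-np.pi/2
    print(n,A.round(4),B.round(4),'mid',((A+B)/2).round(4),'len',np.linalg.norm(d).round(4),'yaw',np.degrees(yaw).round(2))
rep('bar top',Kt,Et,T(422,222),T(610,194),.086)
rep('bar sc',Ks,Es,S(137,152),S(66,288),.086)
rep('edge top',Kt,Et,T(232,158),T(778,88),.112)
rep('edge sc',Ks,Es,S(264,35),S(66,452),.112)
rep('front top',Kt,Et,T(246,165),T(770,95),.103)
for px in [T(130,320)]: print('cup',ray(Kt,Et,px,.0), ray(Kt,Et,px,.075))
for px in [(409,193)]: print('dowel',ray(Kt,Et,px,.13),ray(Kt,Et,(404,196),0))
print('dish',ray(Kt,Et,(437,247),.02))
E
```

```text
bar top [ 0.573  -0.0421  0.086 ] [ 0.5917 -0.159   0.086 ] mid [ 0.5823 -0.1006  0.086 ] len 0.1184 yaw 9.08
bar sc [ 0.572  -0.0436  0.086 ] [ 0.5898 -0.157   0.086 ] mid [ 0.5809 -0.1003  0.086 ] len 0.1148 yaw 8.93
edge top [0.6078 0.0749 0.112 ] [ 0.6543 -0.2594  0.112 ] mid [ 0.6311 -0.0923  0.112 ] len 0.3375 yaw 7.91
edge sc [0.6049 0.0698 0.112 ] [ 0.6601 -0.2617  0.112 ] mid [ 0.6325 -0.0959  0.112 ] len 0.3361 yaw 9.46
front top [0.6051 0.067  0.103 ] [ 0.6518 -0.2564  0.103 ] mid [ 0.6285 -0.0947  0.103 ] len 0.3268 yaw 8.22
cup [0.51677129 0.15175544 0.        ] [0.51106253 0.13971274 0.075     ]
dowel [ 0.64719299 -0.30260673  0.13      ] [ 0.66736126 -0.32572337  0.        ]
dish [ 0.5278969  -0.40010706  0.02      ]
```

Call:
move_arm:
  commands: [0,-0.9,-0.97,0,0,-0.9,-0.97,0,0,-0.9,-0.97,0,0,-0.9,-0.97,0,0,-0.9,-0.97,0,0,-0.9,-0.97,0,0,-0.9,-0.97,0,0,-0.9,-0.97,0,0,-0.9,-0.97,0,0,-0.9,-0.97,0,0,-0.9,-0.97,0,0,-0.9,-0.97,0,0,-0.9,-0.97,0,0,-0.9,-0.97,0,0,-0.9,-0.97,0,0,-0.9,-0.97,0,0,-0.9,-0.97,0,0,-0.9,-0.97,0,0,-0.9,-0.97,0,0,-0.9,-0.97,0]
  jaw: 30
  force: 40

```text
time: 2.65
eef_pos: [0.4828, 0.0743, 0.2451]
tcp_rot: [-0.435, 0.557, 0.435, 0.557]
contact_force: [0.9, 0.5, 0.3]
opening: 0.357
```

Call:
move_arm:
  commands: [0,-0.9,-0.97,0,0,-0.9,-0.97,0,0,-0.9,-0.97,0,0,-0.9,-0.97,0,0,-0.9,-0.97,0,0,-0.9,-0.97,0,0,0,0,0.96,0,0,0,0.96,0,0,0,0.96,0,0,0,0.96,0,0,0,0.96,0,0,0,0.96,0,0,0,0.96,0,0,0,0.96,0,0,0,0.96,0,0,0,0.96,0,0,0,0.96,0,0,0,0.96,0,0,0,0.96,0,0,0,0.96]

```text
time: 5.15
eef_pos: [0.5781, -0.0985, 0.2449]
tcp_rot: [-0.053, 0.705, 0.053, 0.705]
contact_force: [-0.2, -0.3, -0.1]
opening: 0.36
```

```bash
cat > rel.py <<'E'
from h import *
def rel(s,p):
    M=R.from_quat(s['tcp_rot']).as_matrix(); return M.T@(np.array(p)-s['eef_pos'])/.025
def info(s):
    M=R.from_quat(s['tcp_rot']).as_matrix()
    print('t',round(s['time'],2),'tcp',s['eef_pos'].round(4),'yaw z',np.degrees(np.arctan2(M[1,2],M[0,2])).round(2),'tilt',M[2].round(3),'q',s['qpos'].round(3),'F',s['contact_force'].round(2),'Tq',s['wrist_torque'].round(3),'open',round(s['opening'],3))
E
python3 - <<'E'
from rel import *
s,im=snap('wrist','w1.png'); info(s); print(rel(s,[.5815,-.1005,.244]))
E
```

```text
t 5.15 tcp [ 0.5781 -0.0985  0.2449] yaw z 8.61 tilt [-1.     0.    -0.001] q [-0.342  0.094  1.8    0.     1.249 -0.492] F [-0.21 -0.33 -0.09] Tq [0.02  0.038 0.044] open 0.36
[ 0.03524568 -0.09804057  0.12457054]
```

View pics/w1.png

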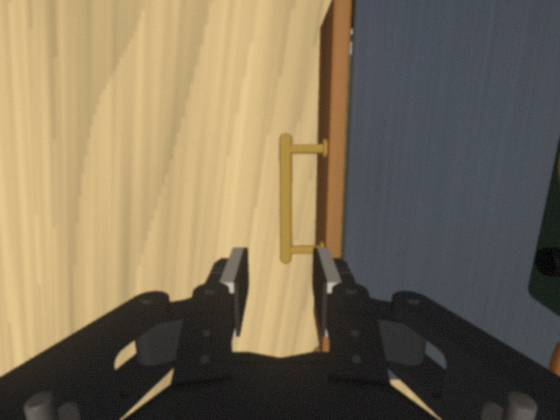

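The wrist view shows the bar upright at column about 286, rows 134 to 263, and parallel to the pads. I'll measure it.

```bash
python3 - <<'E'
from rel import *
s=ctrl.get_state();K,E=cam('wrist',s)
A=ray(K,E,(285.5,134),.086);B=ray(K,E,(286,263),.086);m=(A+B)/2;print(A,B,m,np.linalg.norm(A-B),np.degrees(np.arctan2(*(A-B)[1::-1]))-90)
print(rel(s,[m[0],m[1],.081]))
for u in [(347,20),(343,250)]: print(ray(K,E,u,.112))
E
```

```text
[ 0.57312226 -0.04185508  0.086     ] [ 0.59177711 -0.15988248  0.086     ] [ 0.58244969 -0.10086878  0.086     ] 0.11949255251816518 8.981599659796956
[ 6.55487958 -0.12188505  0.16409586]
[0.60399036 0.04402821 0.112     ]
[ 0.63588937 -0.12926103  0.112     ]
```

Call:
move_arm:
  commands: [0.8,-0.06,0.08,0,0.9,-0.06,0.07,0,0.9,0,0,0,0.9,0,0,0,0.9,0,0,0,0.8,0,0,0,0.6,0,0,0,0.4,0,0,0,0.3,0,0,0,0,0,0,0]

```text
time: 6.45
eef_pos: [0.5824, -0.1009, 0.0825]
tcp_rot: [-0.054, 0.705, 0.054, 0.705]
contact_force: [1.0, 0.1, 0.6]
opening: 0.351
```

```bash
python3 - <<'E'
from rel import *
s,im=snap('wrist','w2.png'); info(s)
E
```

```text
t 6.45 tcp [ 0.5824 -0.1009  0.0825] yaw z 8.78 tilt [-1.  0. -0.] q [-0.343  0.29   1.895  0.     0.957 -0.496] F [1.04 0.15 0.6 ] Tq [0.011 0.003 0.002] open 0.351
```

View pics/w2.png

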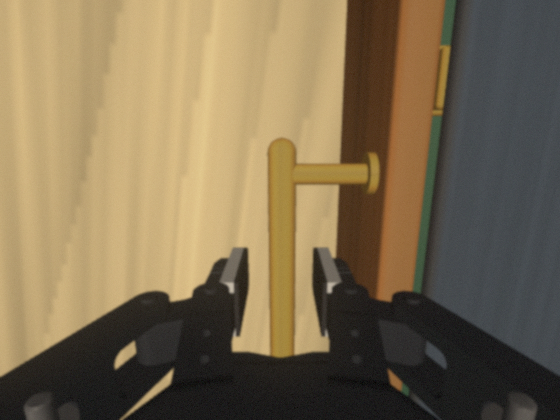

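The bar at column 282 is centred between the pads at columns 240 and 320. I'll close on it, then pull about 150 mm.

Call:
move_arm:
  commands: [0,0,0,0,0,0,0,0,0,0,0,0,0,0,0,0]
  jaw: 0
  force: 60

```text
time: 7.0
eef_pos: [0.5831, -0.1012, 0.0838]
tcp_rot: [-0.054, 0.704, 0.054, 0.706]
contact_force: [-0.7, 0.9, 3.9]
opening: 0.099
```

Call:
move_arm:
  commands: [0,0,-0.2,0,0,0,-0.4,0,0,0,-0.5,0,0,0,-0.5,0,0,0,-0.5,0,0,0,-0.5,0,0,0,-0.5,0,0,0,-0.5,0,0,0,-0.5,0,0,0,-0.5,0,0,0,-0.4,0,0,0,-0.4,0,0,0,0,0]

```text
time: 8.62
eef_pos: [0.4475, -0.1225, 0.0837]
tcp_rot: [-0.055, 0.706, 0.054, 0.704]
contact_force: [-3.0, -1.5, 9.7]
opening: 0.103
```

```bash
python3 - <<'E'
from rel import *
s,im=snap('top','t3.png'); info(s)
E
```

```text
t 8.62 tcp [ 0.4475 -0.1225  0.0837] yaw z 8.81 tilt [-1.    -0.001 -0.003] q [-0.485  0.025  2.199 -0.003  0.92  -0.637] F [-2.97 -1.53  9.7 ] Tq [-0.161  0.421  0.03 ] open 0.103
```

View pics/t3.png

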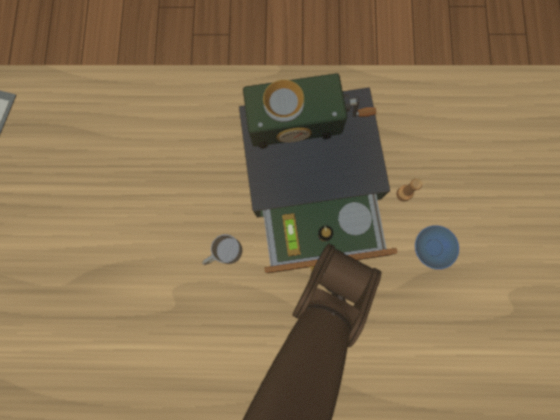

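The drawer is about 137 mm out, with the knob showing at (326,232) and the vial at (291,233). I'll pull the rest of the way to the stop.

Call:
move_arm:
  commands: [0,0,-0.2,0,0,0,-0.2,0,0,0,-0.1,0,0,0,0,0]

```text
time: 9.18
eef_pos: [0.4364, -0.1242, 0.0837]
tcp_rot: [-0.055, 0.705, 0.054, 0.705]
contact_force: [1.1, -0.2, 7.1]
opening: 0.105
```

Call:
move_arm:
  commands: [0,0,-0.1,0,0,0,-0.1,0,0,0,0,0]

```text
time: 9.55
eef_pos: [0.4348, -0.1245, 0.0838]
tcp_rot: [-0.054, 0.701, 0.052, 0.709]
contact_force: [13.9, 2.6, -2.3]
opening: 0.106
```

```bash
python3 - <<'E'
from rel import *
s=ctrl.get_state(); info(s)
E
```

```text
t 9.55 tcp [ 0.4348 -0.1245  0.0838] yaw z 8.62 tilt [-1.    -0.003  0.011] q [-0.506 -0.009  2.233  0.006  0.907 -0.66 ] F [13.92  2.64 -2.33] Tq [ 0.548 -2.236  0.076] open 0.106
```

It's at the stop: a 14 N reaction and 150 mm of travel. I'll release, lift and move over the knob.

Call:
move_arm:
  commands: [0,0,0,0,0,0,0,0,-0.2,0,0,0,-0.6,0,0,0,-0.9,0,0,0,-1,0,0,0,-1,0,0,0,-0.8,0,0,0,-0.5,0,0.4,0,0,0,0.8,0,0,0,0.8,0,0,0,0.8,0,0,0,0.8,0,0,0,0.6,0,0,0,0.2,0,0,0,0,0]
  jaw: 30

```text
time: 11.55
eef_pos: [0.5404, -0.1074, 0.2077]
tcp_rot: [-0.054, 0.705, 0.054, 0.705]
contact_force: [-0.2, 0.2, 0.1]
opening: 0.35
```

```bash
python3 - <<'E'
from rel import *
s,im=snap('wrist','w4.png'); info(s)
_,im=snap('top','t4.png'); cv2.imwrite('pics/t4z.png',cv2.resize(im[170:290,235:415,::-1],None,fx=4,fy=4,interpolation=cv2.INTER_CUBIC))
E
```

```text
t 11.55 tcp [ 0.5404 -0.1074  0.2077] yaw z 8.79 tilt [-1.     0.    -0.001] q [-0.38   0.049  1.918 -0.     1.176 -0.534] F [-0.16  0.25  0.1 ] Tq [-0.005 -0.011  0.028] open 0.35
```

View pics/w4.png

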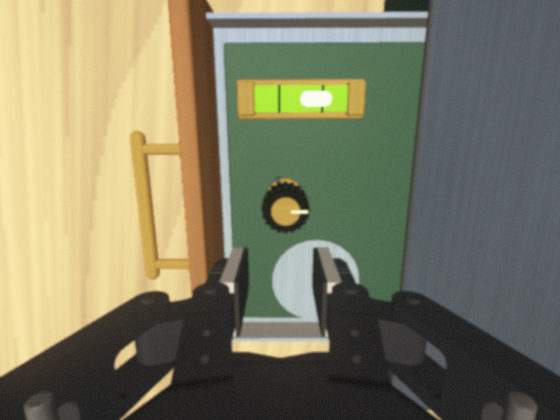

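View pics/t4z.png

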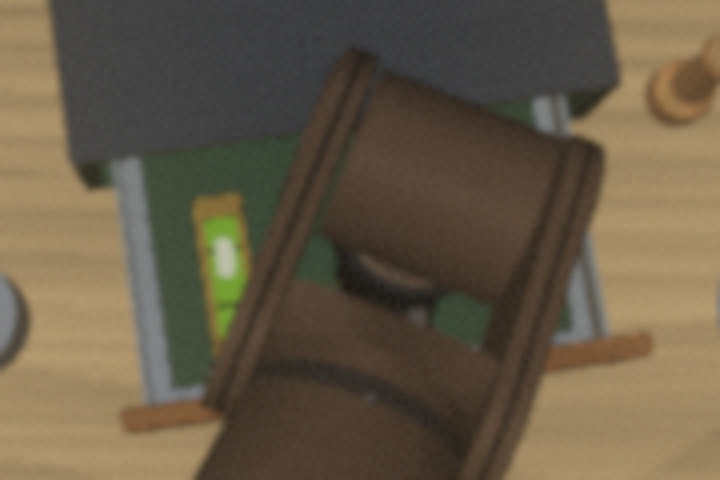

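In the wrist view, the knob cap is at (286,211) and the vial lines are at columns 279 and 322. The bubble spans about 300 to 332, so it sits roughly 13 mm to the back. That needs about 1.2 rad clockwise, so I'll pre-turn counter-clockwise and the camera will face the vial at the end.

```bash
python3 - <<'E'
from rel import *
s=ctrl.get_state();K,E=cam('wrist',s)
im=cv2.imread('pics/w4.png');cv2.imwrite('pics/w4z.png',cv2.resize(im[60:260,200:400],None,fx=3,fy=3,interpolation=cv2.INTER_CUBIC))
a=ray(K,E,(286,211),.094);print('knob',a)
L=[ray(K,E,(279.5,98),.051),ray(K,E,(322.5,98),.051)];print('lines',L,np.linalg.norm(L[0]-L[1]))
v=(L[0]+L[1])/2
x=np.array([np.cos(np.radians(8.8)),np.sin(np.radians(8.8)),0]);y=np.array([-x[1],x[0],0])
print('knob from vial',v-85*y/1e3-13*x/1e3)
print('bar', ray(K,E,(138,135),.086),ray(K,E,(152,275),.086), 'knob from bar',(ray(K,E,(138,135),.086)+ray(K,E,(152,275),.086))/2+.111*x)
# visibility of the vial at grasp
s2=dict(s);s2['eef_pos']=np.array([a[0],a[1],.072]);print('vial px at grip',proj(*cam('wrist',s2),[L[0],L[1],v]))
print('wrist cam',-E[:3,:3].T@E[:3,3])
E
```

```text
knob [ 0.54332812 -0.10620504  0.094     ]
lines [array([ 0.52540005, -0.02292916,  0.051     ]), array([ 0.56050738, -0.01751992,  0.051     ])] 0.0355216080341019
knob from vial [ 0.54311054 -0.10621277  0.051     ]
bar [ 0.42554683 -0.06715697  0.086     ] [ 0.44179804 -0.1801787   0.086     ] knob from bar [ 0.54336578 -0.10668641  0.086     ]
vial px at grip [[270.72519326  77.39448066]
 [354.11067894  77.3924787 ]
 [312.41591083  77.39347973]]
wrist cam [ 0.52890894 -0.04169936  0.33590651]
```

View pics/w4z.png

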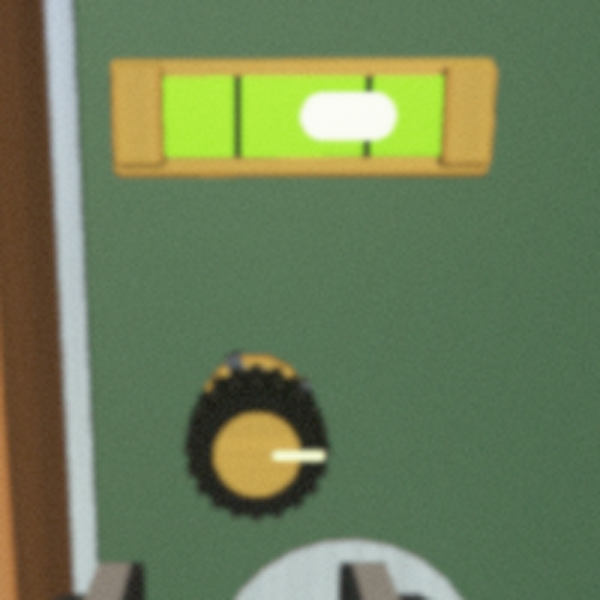

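Call:
move_arm:
  commands: [0,0.03,0.12,0,0,0,0,-0.94,0,0,0,-0.94,0,0,0,-0.94,0,0,0,-0.94,0,0,0,-0.94,0,0,0,-0.94,0,0,0,-0.94,0.2,0,0,-0.94,0.4,0,0,-0.94,0.4,0,0,-0.94,0.4,0,0,-0.94,0.4,0,0,-0.94,0.4,0,0,-0.94,0.2,0,0,-0.94,0,0,0,0]
  jaw: 60

```text
time: 13.65
eef_pos: [0.5429, -0.1062, 0.1474]
tcp_rot: [-0.428, 0.563, 0.428, 0.563]
contact_force: [0.4, -1.2, -0.6]
opening: 0.699
```

```bash
python3 - <<'E'
from rel import *
s,im=snap('wrist','w5.png'); info(s); print(rel(s,[.5433,-.1063,.077]))
E
```

```text
t 13.65 tcp [ 0.5429 -0.1062  0.1474] yaw z 74.5 tilt [-1.     0.001  0.   ] q [-0.377  0.123  1.957  0.     1.062 -1.677] F [ 0.37 -1.16 -0.64] Tq [ 0.001 -0.011 -0.06 ] open 0.699
[ 2.81610703e+00 -1.91979136e-02  1.12212943e-03]
```

View pics/w5.png

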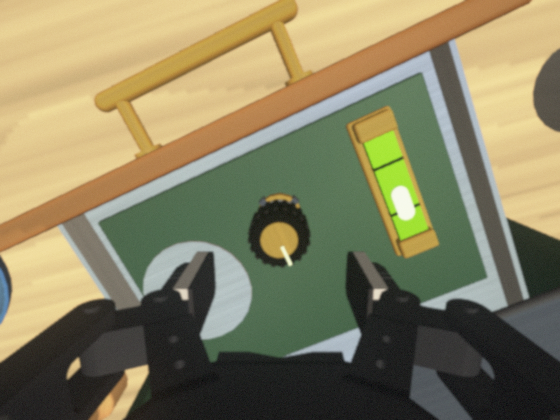

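The knob cap at (279,240) is centred between the pads at columns 213 and 348. I'll descend and grip.

Call:
move_arm:
  commands: [0.5,-0.02,0,0,0.6,0,0,0,0.6,0,0,0,0.5,0,0,0,0.4,0,0,0,0.2,0,0,0,0,0,0,0]

```text
time: 14.58
eef_pos: [0.5437, -0.1064, 0.0775]
tcp_rot: [-0.428, 0.563, 0.429, 0.562]
contact_force: [0.3, -0.7, -0.0]
opening: 0.703
```

Call:
move_arm:
  commands: [0,0,0,0,0,0,0,0,0,0,0,0,0,0,0,0]
  jaw: 0
  force: 70

```text
time: 15.08
eef_pos: [0.5442, -0.1069, 0.0784]
tcp_rot: [-0.429, 0.562, 0.428, 0.563]
contact_force: [-0.8, -3.0, 2.4]
opening: 0.427
```

```bash
python3 - <<'E'
from rel import *
s,im=snap('wrist','w6.png'); info(s)
E
```

```text
t 15.07 tcp [ 0.5442 -0.1069  0.0784] yaw z 74.58 tilt [-1.    -0.001 -0.001] q [-3.770e-01  2.240e-01  1.988e+00 -1.000e-03  9.290e-01 -1.678e+00] F [-0.85 -3.    2.36] Tq [-0.363  0.086 -0.035] open 0.427
```

View pics/w6.png

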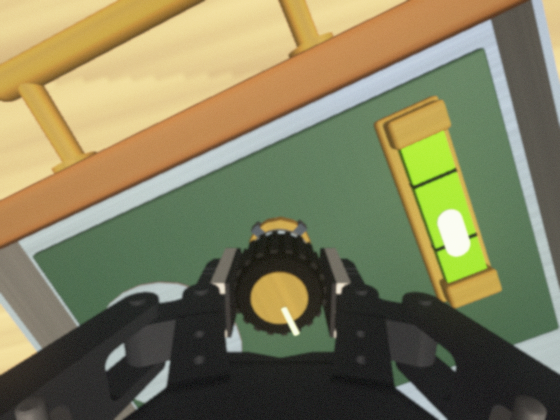

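The knob is gripped squarely, with the opening at about 36.5 mm. I'll press in small steps and watch the force.

Call:
move_arm:
  commands: [0.1,0,0,0,0.08,0,0,0,0,0,0,0,0,0,0,0]

```text
time: 15.62
eef_pos: [0.5448, -0.1069, 0.0748]
tcp_rot: [-0.429, 0.562, 0.428, 0.563]
contact_force: [-3.0, -2.3, 7.7]
opening: 0.422
```

Call:
move_arm:
  commands: [0.06,0,0,0,0,0,0,0,0,0,0,0]

```text
time: 16.0
eef_pos: [0.5457, -0.1068, 0.0746]
tcp_rot: [-0.429, 0.562, 0.427, 0.564]
contact_force: [-2.9, -1.4, 11.8]
opening: 0.425
```

Call:
move_arm:
  commands: [0.05,0,0,0.3,0,0,0,0.6,0,0,0,0.8,0,0,0,0.8,0,0,0,0.8,0,0,0,0.5,0,0,0,0.2,0,0,0,0]

```text
time: 17.0
eef_pos: [0.5466, -0.1067, 0.0746]
tcp_rot: [-0.325, 0.627, 0.323, 0.63]
contact_force: [-2.8, 0.7, 15.8]
opening: 0.422
```

```bash
python3 - <<'E'
from rel import *
s,im=snap('wrist','w7.png'); info(s)
E
```

```text
t 17.0 tcp [ 0.5466 -0.1067  0.0746] yaw z 54.56 tilt [-1.    -0.005  0.003] q [-0.376  0.232  1.986  0.002  0.918 -1.329] F [-2.81  0.7  15.83] Tq [0.168 0.496 0.013] open 0.422
```

View pics/w7.png

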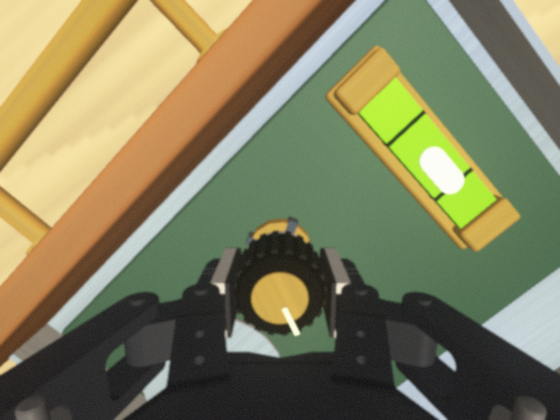

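The bubble centre is at (442,169) and the line midpoint at (430,157), so it is about 8.5 mm off, down from 12.6 as predicted: the screw is driven. However, the TCP has crept about 2 to 3 mm towards the back, with a 3 N reaction. The push may have nudged the drawer in, so I'll pull back along the tester's -x and watch the force.

Call:
move_arm:
  commands: [0,0.06,-0.06,0,0,0.06,-0.06,0,0,0,0,0,0,0,0,0]

```text
time: 17.55
eef_pos: [0.544, -0.1071, 0.0747]
tcp_rot: [-0.326, 0.625, 0.322, 0.632]
contact_force: [2.1, 1.8, 13.2]
opening: 0.428
```

```bash
python3 - <<'E'
from rel import *
s,im=snap('scene','s8.png'); info(s)
cv2.imwrite('pics/s8z.png',cv2.resize(im[150:350,180:400,::-1],None,fx=3,fy=3,interpolation=cv2.INTER_CUBIC))
E
```

```text
t 17.55 tcp [ 0.544  -0.1071  0.0747] yaw z 54.5 tilt [-1.    -0.009  0.006] q [-0.379  0.225  1.994  0.005  0.912 -1.333] F [ 2.14  1.79 13.25] Tq [ 0.476 -0.344 -0.046] open 0.428
```

View pics/s8z.png

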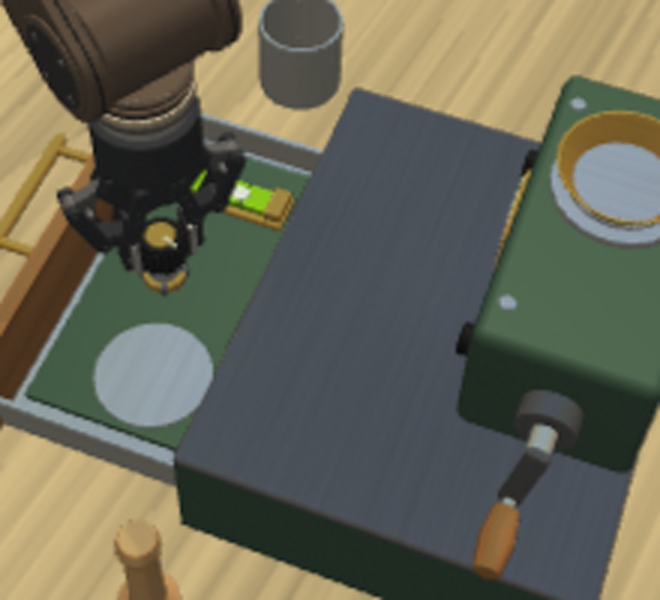

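Call:
move_arm:
  commands: [0.02,0.04,-0.04,0,0,0.04,-0.04,0,0,0,0,0,0,0,0,0]

```text
time: 18.1
eef_pos: [0.5436, -0.1072, 0.0748]
tcp_rot: [-0.326, 0.623, 0.321, 0.634]
contact_force: [8.2, 4.3, 10.0]
opening: 0.421
```

```bash
python3 - <<'E'
from rel import *
info(ctrl.get_state())
E
```

```text
t 18.1 tcp [ 0.5436 -0.1072  0.0748] yaw z 54.42 tilt [-1.    -0.014  0.01 ] q [-0.381  0.221  1.999  0.008  0.906 -1.336] F [ 8.2   4.31 10.05] Tq [ 0.938 -1.417  0.056] open 0.421
```

It's at the stop: 2.8 mm commanded moved only 0.4 mm, with the force rising by 6 N. I'll restore the down push and turn most of the rest.

Call:
move_arm:
  commands: [0.08,-0.01,0.01,0,0,0,0,0.4,0,0,0,0.8,0,0,0,0.8,0,0,0,0.8,0,0,0,0.8,0,0,0,0.4,0,0,0,0,0,0,0,0]

```text
time: 19.23
eef_pos: [0.5439, -0.1072, 0.0746]
tcp_rot: [-0.211, 0.67, 0.208, 0.681]
contact_force: [4.4, 5.3, 19.8]
opening: 0.424
```

```bash
python3 - <<'E'
from rel import *
s,im=snap('wrist','w9.png'); info(s)
E
```

```text
t 19.23 tcp [ 0.5439 -0.1072  0.0746] yaw z 34.47 tilt [-1.    -0.009  0.013] q [-0.38   0.223  1.997  0.007  0.907 -0.986] F [ 4.39  5.28 19.8 ] Tq [ 1.088 -0.526  0.025] open 0.424
```

View pics/w9.png

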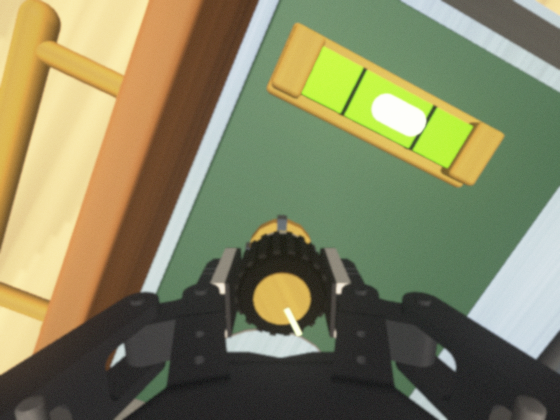

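The push reads 19.8 N, near the limit, so I'll ease it. The bubble is about 5 mm off: centre (399,115) against the midpoint (389,110).

Call:
move_arm:
  commands: [-0.05,0.05,0.02,0,0,0,0,0.5,0,0,0,0.8,0,0,0,0.8,0,0,0,0.8,0,0,0,0.6,0,0,0,0.2,0,0,0,0,0,0,0,0,0,0,0,0,0,0,0,0]

```text
time: 20.65
eef_pos: [0.5439, -0.107, 0.075]
tcp_rot: [-0.1, 0.694, 0.097, 0.706]
contact_force: [6.6, 1.5, 13.3]
opening: 0.425
```

```bash
cat > bub.py <<'E'
from rel import *
def bub(f):
    s,im=snap('wrist',f); info(s)
    hsv=cv2.cvtColor(im,cv2.COLOR_RGB2HSV)
    g=cv2.inRange(hsv,(33,150,90),(50,255,255))
    n,l,st,_=cv2.connectedComponentsWithStats(cv2.morphologyEx(g,cv2.MORPH_CLOSE,np.ones((9,9))))
    k=1+np.argmax(st[1:,4]); x,y,w,h=st[k,:4]; print('vial box',x,y,w,h)
    cv2.imwrite('pics/z'+f,cv2.resize(im[max(0,y-15):y+h+15,x-20:x+w+20,::-1],None,fx=4,fy=4,interpolation=cv2.INTER_CUBIC))
    # project everything to tester axes in the plane z=.051 and make a rectified strip
    K,E=cam('wrist',s); th=np.radians(8.8); ax=np.array([np.cos(th),np.sin(th),0]);ay=np.array([-ax[1],ax[0],0])
    v=np.array([.54295,-.02022,.051]); P=[v+a*ax+b*ay for a,b in [(-.035,.012),(.035,.012),(.035,-.012),(-.035,-.012)]]
    H=cv2.getPerspectiveTransform(proj(K,E,np.array(P)).astype(np.float32),np.float32([[0,0],[700,0],[700,240],[0,240]]))
    r=cv2.warpPerspective(im,H,(700,240),flags=cv2.INTER_CUBIC); cv2.imwrite('pics/r'+f,r[:,:,::-1]); return r
E
python3 -c "
from bub import *
bub('w10.png')"
```

```text
t 20.65 tcp [ 0.5439 -0.107   0.075 ] yaw z 16.0 tilt [-1.    -0.007  0.016] q [-0.379  0.221  1.999  0.005  0.905 -0.661] F [ 6.57  1.47 13.26] Tq [ 0.33  -1.054  0.034] open 0.425
vial box 244 45 181 74
```

View pics/rw10.png

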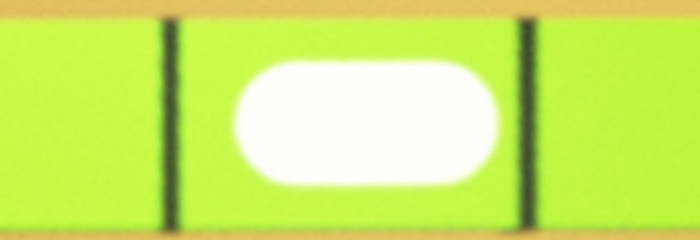

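View pics/w10.png

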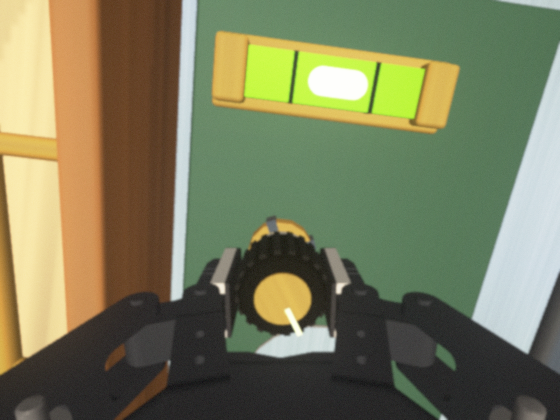

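The lines are at 171 and 528 and the bubble spans 233 to 499, so it is 1.65 mm off. That is about 8.6° more.

Call:
move_arm:
  commands: [0.02,0,0,0.3,0,0,0,0.6,0,0,0,0.6,0,0,0,0.2,0,0,0,0,0,0,0,0,0,0,0,0,0,0,0,0,0,0,0,0]

```text
time: 21.82
eef_pos: [0.544, -0.107, 0.0749]
tcp_rot: [-0.048, 0.699, 0.045, 0.712]
contact_force: [5.8, 2.1, 16.1]
opening: 0.424
```

```bash
cat >> bub.py <<'E'
def meas(r):
    g=r.astype(float); row=g[40:55].mean(0).sum(1); 
    d=np.where(row<300)[0]; a=d[d<350].mean() if (d<350).any() else 0; b=d[d>350].mean() if (d>350).any() else 0
    w=np.where(g[110:135,:,2].mean(0)>160)[0]; m=(w[0]+w[-1])/2
    print('lines',a,b,'bubble',w[0],w[-1],'off mm',(m-(a+b)/2)/(b-a)*36)
E
python3 -c "
from bub import *
meas(cv2.imread('pics/rw10.png')[:,:,::-1]); meas(bub('w11.png'))
snap('top','t11.png')"
```

```text
lines 170.5 527.5 bubble 234 497 off mm 1.6638655462184875
t 21.82 tcp [ 0.544  -0.107   0.0749] yaw z 7.5 tilt [-1.    -0.005  0.017] q [-0.379  0.221  1.998  0.005  0.905 -0.513] F [ 5.84  2.1  16.12] Tq [ 0.457 -0.869  0.055] open 0.424
vial box 215 47 181 58
lines 171.0 528.0 bubble 219 482 off mm 0.10084033613445378
```

View pics/rw11.png

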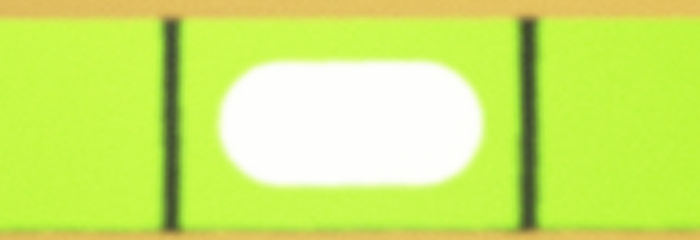

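View pics/t11.png

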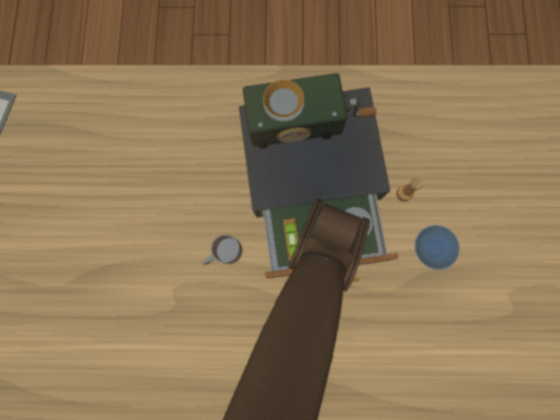

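The bubble is 0.1 mm off centre, the push is 16 N, and the drawer is held at its stop. I'll hold briefly and check again.

Call:
move_arm:
  commands: [0,0,0,0,0,0,0,0,0,0,0,0,0,0,0,0,0,0,0,0,0,0,0,0,0,0,0,0,0,0,0,0]

```text
time: 22.92
eef_pos: [0.544, -0.107, 0.0749]
tcp_rot: [-0.048, 0.699, 0.045, 0.712]
contact_force: [5.4, 2.3, 16.4]
opening: 0.424
```

```bash
python3 -c "
from bub import *
meas(bub('w12.png'))"
```

```text
t 22.93 tcp [ 0.544  -0.107   0.0749] yaw z 7.5 tilt [-1.    -0.005  0.017] q [-0.379  0.221  1.998  0.005  0.905 -0.513] F [ 5.36  2.33 16.43] Tq [ 0.423 -0.854  0.059] open 0.424
vial box 215 47 181 58
lines 171.5 527.5 bubble 219 482 off mm 0.10112359550561797
```

```bash
python3 -c "
from plant import ctrl
print(ctrl.sign_off())"
```

```text
the job is handed in; nothing more can be done
None
```

The drawer is fully out, and the arm is still gripping the knob and pressing it down with the bubble centred, so you can tighten the lock ring. I handed the job in at about 23 s of the 51 s allowed.

- **Drawer:** I pulled it 150 mm by its handle until the stop pushed back with about 14 N. While I first pressed the knob, the tool crept 2–3 mm towards the back and may have nudged the drawer in. I pulled it back out through the knob until it met the stop again, and at hand-in the arm was still pulling outward with about 5 N.
- **Knob and bubble:** I turned the pressed knob clockwise about 67° in one grip. The bubble reads about 0.1 mm from centre, unchanged over a 1 s hold.
- **Push:** It is steady at about 16 N. It briefly read 19.8 N, just under the 20 N limit, and I eased it. The knob went down about 3.5–3.8 mm by the tool's position; I took it as fully down because the force then rose steeply and the screw turned with it.
- **Cup, dish and dowel:** They look unmoved in the last top view.

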